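# Hang a lipped parts bin on the louvre panel and slide it home against the stop

## Task

Pick up the blue parts bin and hang it on the top louvre of the grey panel, to the left of the red stop and about five centimetres clear of it, by lifting its rear lip over the louvre and letting it down until the lip has caught fully. Then slide the hanging bin along the louvre to the right until it meets the brass screw of the stop, press it against that with a steady push of about ten newtons for a second, never more than 25, and let go, leaving it hanging there square on the louvre. Be gentle with the panel too (no more than 30 newtons), and do not disturb the jar, the lighter or the cutters.

Things in the scene. Friction and masses are not known exactly. Their poses are not given: they have to be found in the camera images.
- bin: Loose open blue plastic bin, 100 mm deep (x), 56 wide (y), 0.18 to 0.35 kg, paper label on its low front. Origin: centre of its underside; z up, +x to its back, where the lip is. Side walls flat, 60 mm high from x = -24 to +50 mm, 34 mm high in front of that (the slope between is only a thin edge): grasp across the 56 mm width. Outer face of the back wall: x = +50 mm.
- bin_lip (a point): Middle of the roof of the slot under the bin's rear lip: at x = 53, z = 57 mm in the bin's frame; axes as the bin's. The lip (50 mm wide, top at z = 61 mm) runs back from the back wall and turns down into a tongue, x = 56 to 60 mm, lower edge at z = 43 mm. The slot between back wall and tongue is 6 mm wide, open below. It drags on the louvre with up to 4 N.
- panel: Grey rigid louvre panel on a dark foot, fixed to the bench, 260 mm wide (y), 125 mm high. Origin: mid-width, on the bench, in the front plane of its louvres (x = 0); +x points away from the side where the bin hangs. Three upright louvre blades, x = 0 to 3.5 mm, 240 mm long, top edges at z = 125, 85, 45 mm. The foot reaches 35 mm to the front, 10 mm high.
- rail (a point): Middle of the top edge of the top louvre: x = 1.75, z = 125 mm in the panel's frame; axes as the panel's, y along the louvre. Behind this blade is a free gap of 15 mm, 20 mm deep. A hung bin's back lies on the blades' front plane and its slot roof on this edge, its underside then 68 mm above the bench; let go, it leans about 0.04 rad nose down until tongue and back bear.
- stop: Red clamp stop, fixed, rigid, astride the top louvre. Origin: on its flat +y face, at the louvre's front plane and top edge; axes as the panel's. 20 mm wide (to -y), 16 mm out to the front, from 7 mm above the edge to 21 mm below. A brass screw, 10 mm thick, locked, stands 2 to 14 mm out of its +y face (not measured: feel for it). Bin bearing on it: bin's origin 30 to 42 mm to +y.
- red_jar: Loose clear red jar, 89 mm across, 42 mm high, stands on the bench; bystander. Origin: centre of its underside.
- lighter: Loose red lighter, 77 x 16 mm, 23 mm high, lies on the bench; bystander.
- cutters: Loose cutters with dark handles, 115 x 30 x 11 mm, lie on the bench; bystander.

How it is judged:
By the outcome, as a careful person would: the job done as asked, in the order asked, and still so for the second after the job is handed in, with the robot touching nothing.
It also fails if it takes over 59 s, if anything falls off the work surface, if the arm or the gripper's body presses on something with over 40 N, if the wrist force passes 120 N, or if a joint passes its speed limit or range.

## Robot

A 6-joint arm with a two-finger parallel gripper is mounted at the origin on a cart in front of the work surface, level with it; the furniture and walls round the work are solid. World frame = base frame: x ahead of the robot, y to its left, z up, the work surface at z = 0. Lengths are in m, angles in rad, forces in N, time in s.
With the tool pointing down it reaches from about 0.25 to 0.725 m from the base axis. Payload 4 kg.
Tool frame: the origin (TCP) lies midway between the tips of the shut fingers; the grasp point (between the pads) lies 19 mm behind it; z points along the fingers, y is the line along which they close (so a half turn about z gives the same grasp; the last joint's range is limited). The gripper opens to 85 mm and grips with 20 to 120 N. Pads are 22 mm wide; open, the fingers measure 114 mm over their backs; the gripper's body (76 mm by 85 mm) begins 54 mm behind the grasp point. The pads swing forward as they close: fully open they stand 13 mm farther back than shut.
Start: joints at [1.298, 0.241, 0.005, 1.335, 0, 1.571], TCP at [0.135, 0.482, 0.231] pointing down, gripper open.
Joint ranges: [-2.72, 2.72], [-1.05, 1.87], [-1.09, 1.28], [-1.99, 2.15], [-1.42, 1.44], [-3.14, 3.14]. Speed limits (rad/s): [2.79, 2.79, 3.14, 3.14, 3.14, 3.14].

## Interface

Orientations are given as a unit quaternion [x, y, z, w].
In Python, from workcell import get_obs, camera, job_done, silhouettes gives the robot as it stands. The module is installed in compiled form; this text tells all that it offers.
- The arm moves only by the tool drive_tool, never from a script. Its argument "increments" is a list of rows, each a list of 3 entries, a list of its own where there are three numbers: the shift along the world's x, y, z in mm, then the turn, a rotation vector about the world's x, y, z in degrees, then the opening, from 0 (shut) to 1 (fully open). A call has 1 to 8 rows; each row shifts and turns the commanded pose from where the row before left it; what a row does not reach is not made up. A row lasts 1/12 s, in which the tool goes at most 41.7 mm and 7.16 degrees, less where a joint would pass 70% of its speed; a pose out of reach is approached as far as the arm can. A call is refused whole if a number of a shift passes 41.7 or a number of a turn 7.16, either way. A call with a gripper value outside its range is refused whole. The fingers move at their own pace and stop on an object; the grip force is fixed at half the most. Time passes only in rows, so rows that do not move let the fingers close. It gives the time, the measured TCP pose, the force, the opening and the grip force at its end, in the units of the state.
- get_obs(): the state, without advancing time (a new reading comes with each control period).
- camera(name): name is "scene" or "top" or "wrist"; returns a dict with "image" (480x640x3 uint8, red, green, blue), "K" (3x3 intrinsics, pixels), "k1" (the pictures are not rectified: a ray, as slopes to the right and down, at radius r is drawn at 1 + k1 r^2 times it, then the intrinsics apply), "view" (4x4, takes a point from world to camera coordinates). Camera axes: x right, y down, z forward; pixel columns grow to the right and rows downward; lengths in m; the calibration is good to about 2 mm. A picture is of the moment at which its call begins. There is no depth.
- job_done(): hands the job in; it is judged then, once.
Trained networks look in a picture, given as the dict that the camera call returned (one of the last four; its "shot" number tells which), for a name from the list of things; names that differ only in an ending like _2 or _b are one class to them, and where a whole thing is asked for, a point or a joint stands for the part that bears it (a point fixed in the world has none). Each returns a list of dicts, best first, with "conf" (0 to 1); they miss things now and then, are a little off and sometimes report something else, mostly with a low value. They report only what shows in the picture. A call takes as long as a camera call.
- silhouettes(query, picture): "region" (480x640 bool, what is visible of it) and "bbox" ([left, top, right, bottom] in pixels, round what is visible of it).
The state is a dict: "clock": time; "joint_pos": joint angles; "joint_vel": joint speeds; "tau": joint torques, N m; "eef_pos": TCP position; "tool_rot": TCP orientation; "ft_force": force on the tool from outside, world axes, zero at the start; "ft_torque": the same for the moment, N m; "grip_width": finger opening in m; "grasp_force": force on a finger pad.
Only numpy, scipy, OpenCV 4.12 (cv2) and the standard library are available. Lean on these libraries where they do the work, as an engineer would, in place of code of your own. Each camera call takes 0.05 s, during which the arm holds its last target. There are 200 camera calls.

## Working session

There is one attempt and no reset: what is moved stays moved. The work goes in short steps, Python scripts to look and compute and a tool call to move; the robot and the scene stay as the last step left them, time stands still between calls to the robot, and variables do not carry over. Pictures are saved under pics/ and viewed, at most 10 in all, crops included, and the job is handed in when it is done.

Besides the shell and the picture viewer there is one more tool, called after "Emit:" by a JSON object that holds its "op" and its "data". drive_tool: Moves the arm, as the interface text tells. Its arguments: {"type":"object","properties":{"increments":{"type":"array"}},"required":["increments"]}

```bash
mkdir -p pics; cat > h.py <<'E'
import numpy as np, cv2
from workcell import get_obs, camera, job_done, silhouettes
def proj(c,P):
    P=np.atleast_2d(P); V=np.array(c["view"]); q=P@V[:3,:3].T+V[:3,3]
    s=q[:,:2]/q[:,2:]; r2=(s**2).sum(1,keepdims=True); s=s*(1+c["k1"]*r2)
    K=np.array(c["K"]); return s@K[:2,:2].T+K[:2,2]
def ray(c,uv):
    K=np.array(c["K"]); uv=np.atleast_2d(np.array(uv,float))
    s=cv2.undistortPoints(uv[:,None],K,np.array([c["k1"],0,0,0,0.]),).reshape(-1,2)
    V=np.array(c["view"]); R=V[:3,:3]; d=np.c_[s,np.ones(len(s))]@R; o=-R.T@V[:3,3]
    return o,d
def atz(c,uv,z):
    o,d=ray(c,uv); return o+d*((z-o[2])/d[:,2])[:,None]
def save(c,n,crop=None,f=1):
    im=c["image"][:,:,::-1]
    if crop: l,t,r,b=crop; im=im[t:b,l:r]
    cv2.imwrite("pics/"+n,cv2.resize(im,None,fx=f,fy=f,interpolation=cv2.INTER_CUBIC))
E
python3 - <<'E'
from h import *
np.set_printoptions(precision=4,suppress=True)
a=camera("scene");b=camera("top")
save(a,"s0.png");save(b,"t0.png")
for c,n in((a,"scene"),(b,"top")):
    V=np.array(c["view"]);print(n,c["k1"],-V[:3,:3].T@V[:3,3],V[2,:3],np.array(c["K"])[0,0])
    for q in("bin","panel","stop","red_jar","lighter","cutters"):
        for s in silhouettes(q,c)[:2]:
            m=s["region"];ys,xs=np.nonzero(m);print(q,round(s["conf"],2),s["bbox"],m.sum(),atz(c,[xs.mean(),ys.mean()],0)[0])
o=get_obs();print(o)
E
```

```text
scene 0.02485258155908163 [-0.1585  0.7124  0.6136] [ 0.6366 -0.5846 -0.503 ] 497.8658234959298
bin 0.76 [250.9, 299.8, 311.5, 348.9] 238 [0.4446 0.2794 0.    ]
bin 0.3 [336.2, 181.6, 398.3, 259.9] 2897 [ 0.6532 -0.1592  0.    ]
panel 0.67 [335.5, 182.5, 399.2, 261.9] 3066 [ 0.6526 -0.1603  0.    ]
panel 0.35 [420.0, 257.4, 440.8, 267.8] 95 [ 0.4033 -0.1161  0.    ]
stop 0.62 [367.6, 183.3, 383.6, 200.4] 151 [ 0.7593 -0.3322  0.    ]
stop 0.23 [378.5, 246.9, 416.9, 284.6] 1271 [ 0.4406 -0.0568  0.    ]
red_jar 0.8 [377.2, 247.2, 419.7, 288.0] 1287 [ 0.4397 -0.0569  0.    ]
lighter 0.48 [364.1, 277.3, 370.4, 283.8] 68 [0.4519 0.0317 0.    ]
cutters 0.54 [419.5, 257.1, 447.1, 267.5] 96 [ 0.3987 -0.1164  0.    ]
cutters 0.15 [377.3, 246.2, 418.7, 284.5] 1308 [ 0.4404 -0.0578  0.    ]
top 0.016091879852045608 [0.429  0.1195 1.0131] [ 0.0671 -0.0093 -0.9977] 593.7302774485587
bin 0.89 [187.8, 234.6, 243.2, 308.9] 2747 [0.4457 0.2873 0.    ]
panel 0.58 [338.3, 151.9, 507.4, 207.8] 6912 [ 0.5871 -0.0636  0.    ]
stop 0.56 [460.5, 163.5, 479.2, 187.0] 328 [ 0.5993 -0.1576  0.    ]
red_jar 0.57 [380.0, 257.1, 429.3, 308.6] 2476 [ 0.419  -0.0344  0.    ]
lighter 0.6 [319.2, 263.5, 361.0, 277.1] 435 [0.4411 0.0753 0.    ]
cutters 0.81 [436.1, 251.3, 458.4, 314.1] 623 [ 0.4155 -0.1065  0.    ]
{'clock': 0.7, 'joint_pos': array([1.298 , 0.2405, 0.005 , 1.3352, 0.    , 1.5708]), 'joint_vel': array([ 0.0008, -0.0006,  0.0009, -0.0019,  0.0002, -0.0008]), 'tau': array([ -0.0007, -37.2082,  25.2641,   0.0009,   0.0001,   0.    ]), 'eef_pos': array([0.1347, 0.4815, 0.2313]), 'tool_rot': array([ 0.136 ,  0.9907,  0.    , -0.    ]), 'ft_force': array([-0.3701,  0.3971, -0.2788]), 'ft_torque': array([-0.0064, -0.0037,  0.0284]), 'grasp_force': 0.0, 'grip_width': 0.08547055685367629}
```

View pics/s0.png

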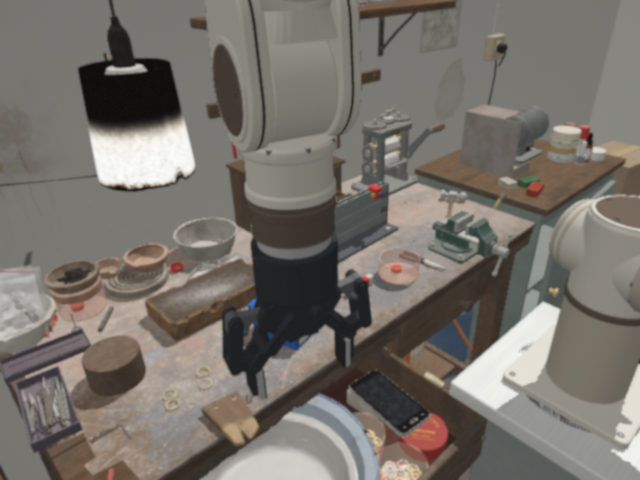

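View pics/t0.png

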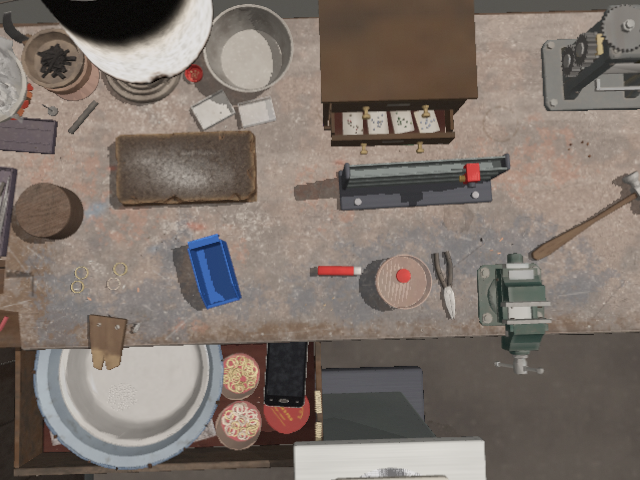

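```bash
python3 - <<'E'
from h import *
from scipy.optimize import minimize
np.set_printoptions(precision=4,suppress=True)
b=camera("top")
m=silhouettes("bin",b)[0]["region"]
hsv=cv2.cvtColor(b["image"],cv2.COLOR_RGB2HSV)
col=(hsv[...,0]>100)&(hsv[...,0]<130)&(hsv[...,1]>120); col[:,:170]=0;col[:,260:]=0;col[:220]=0;col[320:]=0
print(m.sum(),col.sum(),(m&col).sum())
def pts(p):
    L=[(x,y,z) for x,z in((50,60),(-24,60),(-50,34),(-50,0),(50,0)) for y in(-28,28)]+[(60,y,61) for y in(-25,25)]+[(60,y,43) for y in(-25,25)]
    L=np.array(L)/1000; c,s=np.cos(p[2]),np.sin(p[2])
    return np.c_[p[0]+c*L[:,0]-s*L[:,1],p[1]+s*L[:,0]+c*L[:,1],L[:,2]]
def mk(uv):
    im=np.zeros((480,640),np.uint8);h=cv2.convexHull((uv*16).astype(np.int32))
    S=8;im=np.zeros((120*S,120*S),np.uint8)
    cv2.fillConvexPoly(im,cv2.convexHull((((uv-[160,220]+.5)*S)).astype(np.int32)),1)
    return cv2.resize(im.astype(np.float32),(120,120),interpolation=cv2.INTER_AREA)
for M in(m,col):
    T=M[220:340,160:280].astype(np.float32)
    f=lambda p:np.abs(mk(proj(b,pts(p)))-T).sum()
    best=min((minimize(f,[.44+dx,.275,w],method="Nelder-Mead",options=dict(initial_simplex=[[.44,.275,w],[.46,.275,w],[.44,.295,w],[.44,.275,w+.15]])) for dx in(0,) for w in(.1,.25,.4)),key=lambda r:r.fun)
    print(best.x,best.fun)
save(b,"t1.png",(330,140,530,220),4)
E
```

```text
2695 2595 2584
[0.439  0.2802 0.2503] 103.640625
[0.4402 0.2812 0.2511] 113.8125
```

View pics/t1.png

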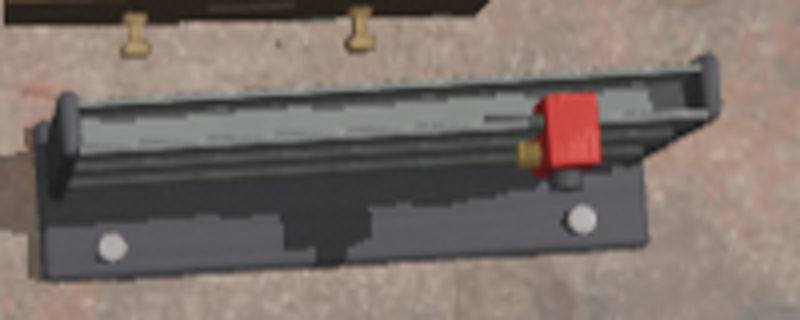

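```bash
python3 - <<'E'
from h import *
np.set_printoptions(precision=4,suppress=True)
b=camera("top")
C=lambda *p:np.array(p)/4.+[330-.4,140-.4]
foot=atz(b,C((45,281),(648,245)),0.003)
bl=atz(b,C((80,154),(700,111)),.125)
st=atz(b,C((546,96),(600,95),(549,165),(600,165),(541,140),(518,140)),.132)
for n,P in(("foot",foot),("blade",bl)):
    d=P[0]-P[1];print(n,P,np.linalg.norm(d),np.degrees(np.arctan2(-d[0],d[1])))
print(st)
print(silhouettes("stop",b)[0]["bbox"])
a=camera("scene");save(a,"s1.png",(320,170,420,270),6)
E
```

```text
foot [[ 0.5444  0.0685  0.003 ]
 [ 0.5527 -0.1903  0.003 ]] 0.25887314876333034 1.845830170170631
blade [[ 0.5783  0.0599  0.125 ]
 [ 0.5882 -0.1749  0.125 ]] 0.2350429868186249 2.41534691901624
[[ 0.5942 -0.1151  0.132 ]
 [ 0.594  -0.1354  0.132 ]
 [ 0.5681 -0.1151  0.132 ]
 [ 0.5676 -0.1342  0.132 ]
 [ 0.5776 -0.1125  0.132 ]
 [ 0.5779 -0.1039  0.132 ]]
[458.1, 164.8, 481.5, 189.0]
```

View pics/s1.png

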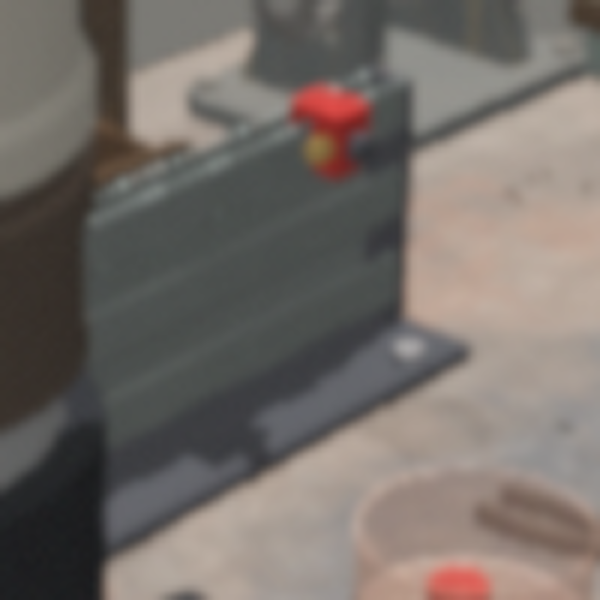

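Emit:
{"op": "drive_tool", "data": {"increments": [[[26, -16, -5], [0, 0, 3], 1], [[31, -20, -7], [0, 0, 3.5], 1], [[31, -20, -7], [0, 0, 3.5], 1], [[31, -20, -7], [0, 0, 3.5], 1], [[31, -20, -7], [0, 0, 3.5], 1], [[31, -20, -7], [0, 0, 3.5], 1], [[31, -20, -7], [0, 0, 3.5], 1], [[31, -20, -7], [0, 0, 3.5], 1]]}}

```text
clock: 1.62
eef_pos: [0.3791, 0.3243, 0.1772]
tool_rot: [-0.105, 0.994, 0.0, 0.0]
ft_force: [-0.4, 0.9, 0.2]
grip_width: 0.0854
grasp_force: 0.0
```

Emit:
{"op": "drive_tool", "data": {"increments": [[[30, -20, -7], [0, 0, 2.5], 1], [[26, -16, -7], [0, 0, 0], 1], [[10, -7, 0], [0, 0, 0], 1], [[0, 0, 0], [0, 0, 0], 1], [[0, 0, 0], [0, 0, 0], 1]]}}

```text
clock: 2.03
eef_pos: [0.4437, 0.2823, 0.1633]
tool_rot: [-0.124, 0.992, 0.0, -0.0]
ft_force: [-0.7, -0.3, 0.5]
grip_width: 0.0855
grasp_force: 0.0
```

```bash
python3 - <<'E'
from h import *
np.set_printoptions(precision=4,suppress=True)
o=get_obs();print(o["clock"],o["eef_pos"],o["tool_rot"],o["ft_force"],o["joint_pos"])
w=camera("wrist");save(w,"w0.png")
c,s=np.cos(.2507),np.sin(.2507)
for n,L in(("rimBL",(50,28,60)),("rimBR",(50,-28,60)),("lipL",(60,25,61)),("lipR",(60,-25,61)),("ML",(-24,28,60)),("MR",(-24,-28,60)),("FL",(-50,28,34)),("FR",(-50,-28,34))):
    x,y,z=np.array(L)/1e3;print(n,proj(w,[.4396+c*x-s*y,.2807+s*x+c*y,z]))
print(silhouettes("bin",w)[0]["bbox"])
E
```

```text
2.0333 [0.4437 0.2823 0.1633] [-0.1244  0.9922  0.0002 -0.0004] [-0.6793 -0.2824  0.5232] [ 0.5663  0.3307 -0.0529  1.1877  0.0007  0.317 ]
rimBL [[356.924  304.2666]]
rimBR [[275.4997 304.3208]]
lipL [[352.32  318.093]]
lipR [[280.1222 318.1421]]
ML [[360.2534 197.6945]]
MR [[272.0286 197.7433]]
FL [[357.2623 153.194 ]]
FR [[274.9793 153.2357]]
[268.0, 144.9, 359.4, 317.3]
```

View pics/w0.png

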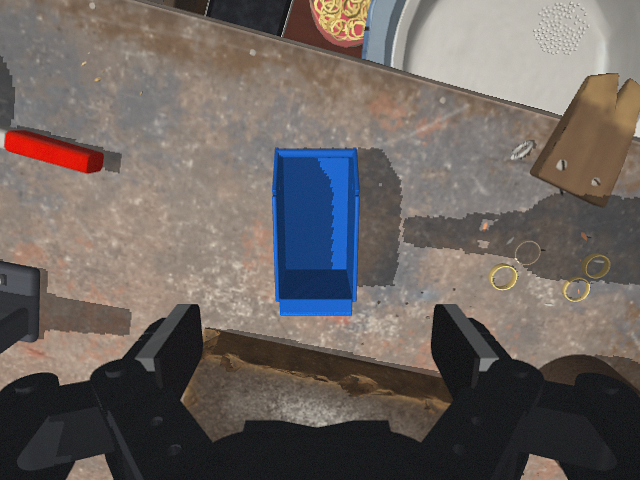

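Emit:
{"op": "drive_tool", "data": {"increments": [[[-1, 0, -15], [0, 0, 0], 1], [[0, 0, -25], [0, 0, 0], 1], [[0, 0, -25], [0, 0, 0], 1], [[0, 0, -25], [0, 0, 0], 1], [[0, 0, -25], [0, 0, 0], 1], [[0, 0, -18], [0, 0, 0], 1], [[0, 0, -9], [0, 0, 0], 1], [[0, 0, 0], [0, 0, 0], 1]]}}

```text
clock: 2.8
eef_pos: [0.4403, 0.2826, 0.0197]
tool_rot: [-0.126, 0.992, -0.001, -0.002]
ft_force: [0.8, -0.3, 0.6]
grip_width: 0.0853
grasp_force: 0.0
```

Emit:
{"op": "drive_tool", "data": {"increments": [[[0, 0, 0], [0, 0, 0], 0.6], [[0, 0, 0], [0, 0, 0], 0.5], [[0, 0, 0], [0, 0, 0], 0.3], [[0, 0, 0], [0, 0, 0], 0.3], [[0, 0, 0], [0, 0, 0], 0.3], [[0, 0, 0], [0, 0, 0], 0.3], [[0, 0, 0], [0, 0, 0], 0.3], [[0, 0, 0], [0, 0, 0], 0.3]]}}

```text
clock: 3.47
eef_pos: [0.4441, 0.2835, 0.0232]
tool_rot: [-0.125, 0.992, 0.001, 0.002]
ft_force: [-0.7, 0.3, 6.5]
grip_width: 0.0554
grasp_force: 64.9
```

Emit:
{"op": "drive_tool", "data": {"increments": [[[0, 0, 5], [0, 0, 0], 0.3], [[0, 0, 15], [0, 0, 0], 0.3], [[0, 0, 25], [0, 0, 0], 0.3], [[0, -8, 20], [0, 0, 0], 0.3], [[4, -20, 5], [0, 0, -1], 0.3], [[8, -30, 0], [0, 0, -1.25], 0.3], [[8, -32, 0], [0, 0, -1.5], 0.3], [[8, -32, 0], [0, 0, -1.5], 0.3]]}}

```text
clock: 4.13
eef_pos: [0.4705, 0.1595, 0.0917]
tool_rot: [-0.08, 0.997, 0.0, 0.0]
ft_force: [0.0, -1.1, -2.1]
grip_width: 0.0548
grasp_force: 64.2
```

Emit:
{"op": "drive_tool", "data": {"increments": [[[8, -32, 0], [0, 0, -1.5], 0.3], [[8, -32, 0], [0, 0, -1.5], 0.3], [[8, -32, 0], [0, 0, -1.5], 0.3], [[8, -32, 0], [0, 0, -1.5], 0.3], [[6, -30, 0], [0, 0, -1], 0.3], [[4, -22, 0], [0, 0, 0], 0.3], [[4, -14, 0], [0, 0, 0], 0.3], [[0, 0, 0], [0, 0, 0], 0.3]]}}

```text
clock: 4.8
eef_pos: [0.5171, -0.0366, 0.0914]
tool_rot: [-0.016, 1.0, -0.001, 0.0]
ft_force: [0.0, 0.1, -3.4]
grip_width: 0.0554
grasp_force: 64.3
```

```bash
cat > bf.py <<'E'
from h import *
def yaw(q): 
    from scipy.spatial.transform import Rotation as R
    y=R.from_quat(q).as_matrix()[:,1]; a=np.degrees(np.arctan2(y[1],y[0]))-90; return (a+90)%180-90
E
python3 - <<'E'
from bf import *
np.set_printoptions(precision=4,suppress=True)
o=get_obs();print(o["clock"],o["eef_pos"],o["tool_rot"],yaw(o["tool_rot"]),o["ft_force"],o["ft_torque"],o["joint_pos"])
t=camera("top");w=camera("wrist")
a=cv2.resize(t["image"][140:260,320:520],(800,480),interpolation=cv2.INTER_CUBIC)
cv2.imwrite("pics/t2.png",a[:,:,::-1]);save(w,"w1.png")
E
```

```text
4.8 [ 0.5171 -0.0366  0.0914] [-0.0162  0.9999 -0.0006  0.0001] 1.8530100413970416 [ 0.023   0.0612 -3.4103] [ 0.0414 -0.0195  0.0213] [-0.07    0.3804 -0.1835  1.0065 -0.0011 -0.1023]
```

View pics/w1.png

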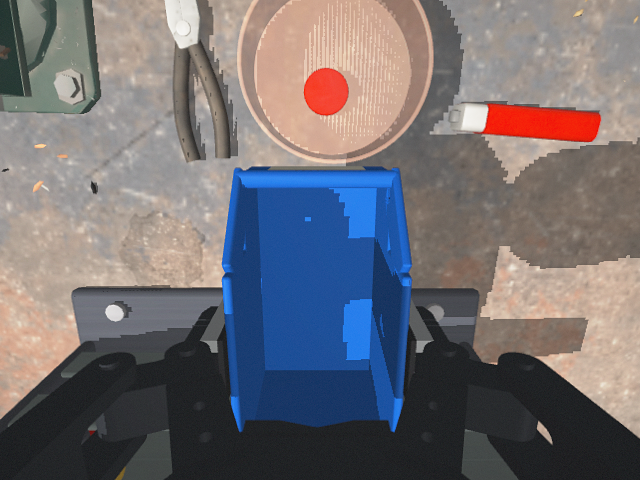

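```bash
python3 - <<'E'
from bf import *
from scipy.spatial.transform import Rotation as R
np.set_printoptions(precision=4,suppress=True)
o=get_obs();w=camera("wrist")
g=cv2.GaussianBlur(cv2.cvtColor(w["image"],cv2.COLOR_RGB2GRAY),(3,3),0).astype(float)
E=[]
for u in list(range(85,215,5))+list(range(425,472,4)):
    d=np.diff(g[275:305,u]); E.append((u,275.5+np.argmin(d)))
E=np.array(E); P=atz(w,E,.010); 
k,c=np.polyfit(P[:,1],P[:,0],1);r=P[:,0]-k*P[:,1]-c;ok=abs(r)<.0015;k,c=np.polyfit(P[ok,1],P[ok,0],1)
print("foot edge yaw",np.degrees(np.arctan(-k)),"x at y=-.06",c-k*.06,ok.sum(),len(ok), E[[0,10,-1]])
z=o["eef_pos"][2]-.0215
print("FL/FR",atz(w,[[400,168],[236,168]],z+.034),"ML/MR",atz(w,[[411,271],[222,273]],z+.060))
print(yaw(o["tool_rot"]),o["eef_pos"])
print(atz(w,[[73,289],[479,290]],.010))
E
```

```text
foot edge yaw 1.5899637153972104 x at y=-.06 0.5409216437903335 38 38 [[ 85.  286.5]
 [135.  285.5]
 [469.  288.5]]
FL/FR [[ 0.4568 -0.0092  0.1037]
 [ 0.4587 -0.063   0.1037]] ML/MR [[ 0.483  -0.009   0.1297]
 [ 0.4855 -0.0624  0.1297]]
2.0253376469294864 [ 0.5162 -0.0339  0.0912]
[[ 0.5467 -0.1847  0.01  ]
 [ 0.5382  0.0673  0.01  ]]
```

View pics/t2.png

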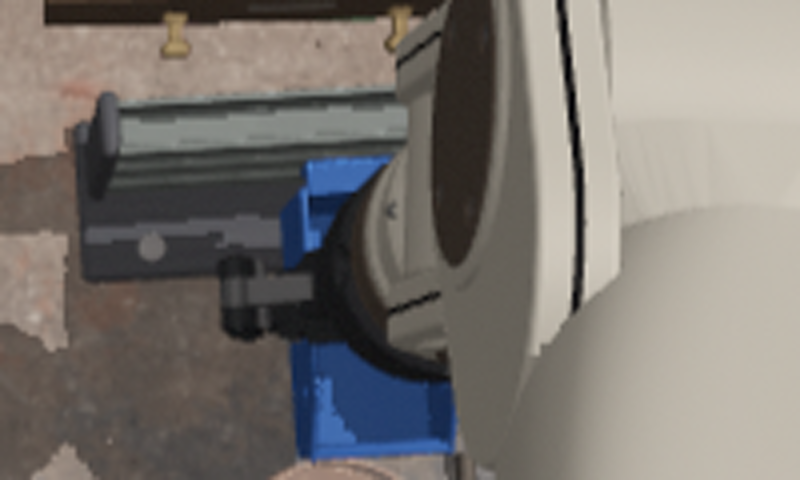

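Emit:
{"op": "drive_tool", "data": {"increments": [[[3, 0, -2], [0, 0, 0], 0.3], [[2, 0, -2], [0, 0, 0], 0.3], [[1, 0, 0], [0, 0, 0], 0.3], [[1, 0, 0], [0, 0, 0], 0.3], [[0, 0, 0], [0, 0, 0], 0.3], [[0, 0, 0], [0, 0, 0], 0.3]]}}

```text
clock: 5.45
eef_pos: [0.5237, -0.0332, 0.0873]
tool_rot: [-0.019, 1.0, 0.0, -0.0]
ft_force: [-0.9, 0.1, -2.5]
grip_width: 0.0549
grasp_force: 64.3
```

Emit:
{"op": "drive_tool", "data": {"increments": [[[1, 0, 0], [0, 0, 0], 0.3], [[0.5, 0, 0], [0, 0, 0], 0.3], [[0.5, 0, 0], [0, 0, 0], 0.3], [[0, 0, 0], [0, 0, 0], 0.3]]}}

```text
clock: 5.78
eef_pos: [0.524, -0.0333, 0.087]
tool_rot: [-0.018, 1.0, 0.0, -0.002]
ft_force: [-5.5, 1.1, 0.1]
grip_width: 0.0553
grasp_force: 64.7
```

Emit:
{"op": "drive_tool", "data": {"increments": [[[-0.6, 0, 0], [0, 0, 0], 0.3], [[0, 0, 0], [0, 0, 0], 0.3], [[0, 0, 0], [0, 0, 0], 0.3]]}}

```text
clock: 6.03
eef_pos: [0.524, -0.0333, 0.087]
tool_rot: [-0.018, 1.0, 0.0, -0.001]
ft_force: [-5.5, 0.7, -1.4]
grip_width: 0.0552
grasp_force: 64.4
```

```bash
python3 - <<'E'
from bf import *
np.set_printoptions(precision=4,suppress=True)
for i in range(6):
    camera("wrist");o=get_obs();print(o["clock"],o["eef_pos"],yaw(o["tool_rot"]),o["ft_force"],o["ft_torque"])
E
```

```text
6.0833 [ 0.524  -0.0333  0.087 ] 2.1192260415776474 [-4.5595  0.7361 -0.1269] [ 0.2232  0.8453 -0.0162]
6.1333 [ 0.524  -0.0333  0.087 ] 2.1188718835351636 [-5.5252  1.0173 -1.182 ] [ 0.1986  0.9164 -0.0408]
6.1833 [ 0.524  -0.0333  0.087 ] 2.121419211537841 [-5.5129  0.4024 -0.6543] [0.2224 0.9183 0.0078]
6.2333 [ 0.524  -0.0333  0.087 ] 2.1210860233838957 [-5.6931  1.0966 -0.3438] [ 0.1935  0.9103 -0.0189]
6.2833 [ 0.524  -0.0334  0.087 ] 2.1154444214025148 [-4.5014  0.6516 -0.1651] [0.2077 0.8877 0.0024]
6.3333 [ 0.524  -0.0333  0.087 ] 2.1235109417097107 [-4.7726  0.5453 -0.5288] [ 0.2195  0.9191 -0.0797]
```

Emit:
{"op": "drive_tool", "data": {"increments": [[[-2, 0, 0], [0, 0, 0], 0.3], [[-1, 0, 0], [0, 0, 0], 0.3], [[0, 0, 4], [0, 0, 0], 0.3], [[0, 0, 8], [0, 0, 0], 0.3], [[0, 0, 8], [0, 0, 0], 0.3], [[0, 0, 4], [0, 0, 0], 0.3], [[0, 0, 0], [0, 0, 0], 0.3], [[0, 0, 0], [0, 0, 0], 0.3]]}}

```text
clock: 7.0
eef_pos: [0.5228, -0.0335, 0.1121]
tool_rot: [-0.019, 1.0, -0.0, 0.001]
ft_force: [-0.7, 0.3, -2.6]
grip_width: 0.0554
grasp_force: 64.3
```

Emit:
{"op": "drive_tool", "data": {"increments": [[[3, 0, 0], [0, 0, 0], 0.3], [[4, 0.2, 0], [0, 0, 0], 0.3], [[3, 0.1, 0], [0, 0, 0], 0.3], [[0, 0, 0], [0, 0, 0], 0.3], [[0, 0, 0], [0, 0, 0], 0.3], [[0, 0, 0], [0, 0, 0], 0.3]]}}

```text
clock: 7.5
eef_pos: [0.5319, -0.0332, 0.111]
tool_rot: [-0.018, 1.0, 0.0, -0.0]
ft_force: [-0.1, -0.5, -2.3]
grip_width: 0.0551
grasp_force: 64.3
```

```bash
python3 - <<'E'
from bf import *
np.set_printoptions(precision=4,suppress=True)
o=get_obs();print(o["eef_pos"],yaw(o["tool_rot"]),o["ft_force"],o["ft_torque"])
c=camera("scene");save(c,"s2.png",(320,160,440,260),6)
c=camera("top")
for q in ("stop","bin"):
    for s in silhouettes(q,c)[:1]:print(q,s["conf"],s["bbox"])
E
```

```text
[ 0.5319 -0.0332  0.111 ] 2.1195844326799858 [-0.0844 -0.4984 -2.3495] [-0.0368  0.0319 -0.0165]
bin 0.67 [387.6, 167.8, 434.3, 245.4]
```

View pics/s2.png

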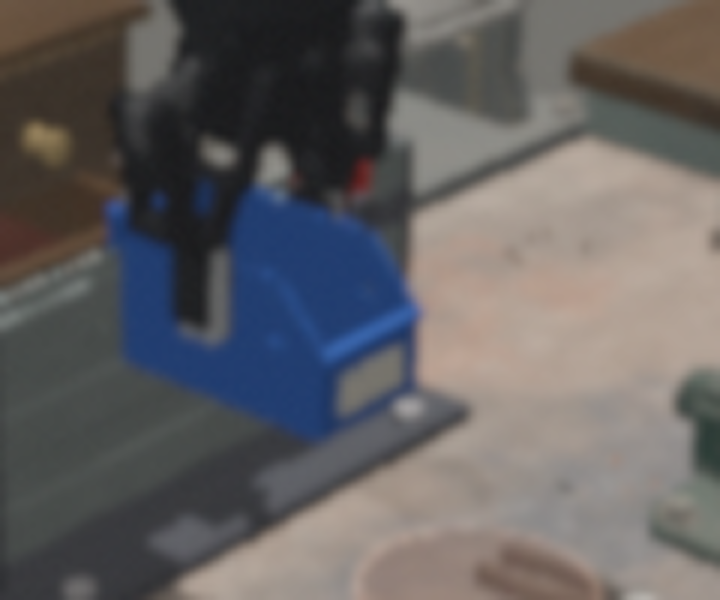

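Emit:
{"op": "drive_tool", "data": {"increments": [[[0.8, 0, 0], [0, 0, 0], 0.3], [[0, 0, -2], [0, 0, 0], 0.3], [[0, 0, -2], [0, 0, 0], 0.3], [[0, 0, -2], [0, 0, 0], 0.3], [[0, 0, -1.5], [0, 0, 0], 0.3], [[0, 0, -1.5], [0, 0, 0], 0.3], [[0, 0, -1], [0, 0, 0], 0.3], [[0, 0, 0], [0, 0, 0], 0.3]]}}

```text
clock: 8.37
eef_pos: [0.5327, -0.0331, 0.101]
tool_rot: [-0.019, 1.0, 0.0, -0.0]
ft_force: [0.2, 0.8, -3.3]
grip_width: 0.0555
grasp_force: 64.3
```

Emit:
{"op": "drive_tool", "data": {"increments": [[[0, 0, -1.5], [0, 0, 0], 0.3], [[0, 0, -1.5], [0, 0, 0], 0.3], [[0, 0, -1.5], [0, 0, 0], 0.3], [[0, 0, -1.5], [0, 0, 0], 0.3], [[0, 0, -1], [0, 0, 0], 0.3], [[0, 0, -0.5], [0, 0, 0], 0.3], [[0, 0, 0], [0, 0, 0], 0.3]]}}

```text
clock: 8.95
eef_pos: [0.5328, -0.0332, 0.0936]
tool_rot: [-0.018, 1.0, 0.0, -0.0]
ft_force: [-0.4, 0.1, -2.3]
grip_width: 0.0549
grasp_force: 64.3
```

Emit:
{"op": "drive_tool", "data": {"increments": [[[0, 0, -1], [0, 0, 0], 0.3], [[0, 0, -0.5], [0, 0, 0], 0.3], [[0, 0, -0.5], [0, 0, 0], 0.3], [[0, 0, -0.5], [0, 0, 0], 0.3], [[0, 0, 0], [0, 0, 0], 0.3]]}}

```text
clock: 9.37
eef_pos: [0.5329, -0.0332, 0.0914]
tool_rot: [-0.019, 1.0, -0.0, 0.0]
ft_force: [-0.4, -0.5, -1.8]
grip_width: 0.0553
grasp_force: 64.5
```

Emit:
{"op": "drive_tool", "data": {"increments": [[[0, 0, -0.5], [0, 0, 0], 0.3], [[0, 0, -0.5], [0, 0, 0], 0.3], [[0, 0, 0], [0, 0, 0], 0.3], [[0, 0, 0], [0, 0, 0], 0.3]]}}

```text
clock: 9.7
eef_pos: [0.533, -0.0332, 0.0911]
tool_rot: [-0.018, 1.0, -0.0, 0.0]
ft_force: [-4.1, -0.2, 5.8]
grip_width: 0.0553
grasp_force: 65.1
```

Emit:
{"op": "drive_tool", "data": {"increments": [[[0, 0, -0.5], [0, 0, 0], 0.3], [[0, 0, -0.5], [0, 0, 0], 0.3], [[0, 0, 0], [0, 0, 0], 0.3], [[0, 0, 0], [0, 0, 0], 0.3]]}}

```text
clock: 10.03
eef_pos: [0.5331, -0.0332, 0.0909]
tool_rot: [-0.019, 1.0, -0.0, 0.001]
ft_force: [-6.6, 0.6, 10.0]
grip_width: 0.0554
grasp_force: 65.9
```

Emit:
{"op": "drive_tool", "data": {"increments": [[[-0.4, 0, 0.6], [0, 0, 0], 0.3], [[0, 0, 0.2], [0, 0, 0], 0.3], [[0, 0, 0], [0, 0, 0], 0.3], [[0, 0, 0], [0, 0, 0], 0.3]]}}

```text
clock: 10.37
eef_pos: [0.5331, -0.0332, 0.0911]
tool_rot: [-0.019, 1.0, -0.0, 0.001]
ft_force: [-3.3, 0.3, 6.8]
grip_width: 0.055
grasp_force: 65.1
```

Emit:
{"op": "drive_tool", "data": {"increments": [[[-0.4, 0, 0.5], [0, 0, 0], 0.3], [[0, -1, 0], [0, 0, 0], 0.3], [[0.1, -3, 0], [0, 0, 0], 0.3], [[0.1, -3, 0], [0, 0, 0], 0.3], [[0.1, -3, 0], [0, 0, 0], 0.3], [[0.1, -3, 0], [0, 0, 0], 0.3], [[0, -1, 0], [0, 0, 0], 0.3], [[0, 0, 0], [0, 0, 0], 0.3]]}}

```text
clock: 11.03
eef_pos: [0.5334, -0.0471, 0.0911]
tool_rot: [-0.019, 1.0, 0.0, 0.001]
ft_force: [-0.6, 3.1, 5.4]
grip_width: 0.0554
grasp_force: 65.1
```

Emit:
{"op": "drive_tool", "data": {"increments": [[[0, -1, 0.4], [0, 0, 0], 0.3], [[0.1, -3, 0], [0, 0, 0], 0.3], [[0.1, -3, 0], [0, 0, 0], 0.3], [[0.1, -3, 0], [0, 0, 0], 0.3], [[0.1, -3, 0], [0, 0, 0], 0.3], [[0.1, -1, 0], [0, 0, 0], 0.3], [[0, 0, 0], [0, 0, 0], 0.3]]}}

```text
clock: 11.62
eef_pos: [0.5332, -0.0617, 0.0912]
tool_rot: [-0.018, 1.0, 0.0, 0.0]
ft_force: [0.2, 4.2, 5.1]
grip_width: 0.0552
grasp_force: 65.0
```

Emit:
{"op": "drive_tool", "data": {"increments": [[[0, -1, 0], [0, 0, 0], 0.3], [[0, -1, 0], [0, 0, 0], 0.3], [[0.1, -1, 0], [0, 0, 0], 0.3], [[0, -1, 0], [0, 0, 0], 0.3], [[0.1, -1, 0], [0, 0, 0], 0.3], [[0, 0, 0], [0, 0, 0], 0.3]]}}

```text
clock: 12.12
eef_pos: [0.5333, -0.0664, 0.0912]
tool_rot: [-0.018, 1.0, 0.0, 0.0]
ft_force: [-0.7, 4.4, 5.1]
grip_width: 0.0552
grasp_force: 65.0
```

Emit:
{"op": "drive_tool", "data": {"increments": [[[0, -1, 0], [0, 0, 0], 0.3], [[0.1, -1, 0], [0, 0, 0], 0.3], [[0, -1, 0], [0, 0, 0], 0.3], [[0, -1, 0], [0, 0, 0], 0.3], [[0, 0, 0], [0, 0, 0], 0.3]]}}

```text
clock: 12.53
eef_pos: [0.5334, -0.0705, 0.0912]
tool_rot: [-0.018, 1.0, 0.0, 0.0]
ft_force: [-0.2, 4.5, 4.8]
grip_width: 0.0554
grasp_force: 65.0
```

Emit:
{"op": "drive_tool", "data": {"increments": [[[0, -0.7, 0], [0, 0, 0], 0.3], [[0.1, -0.7, 0], [0, 0, 0], 0.3], [[0, -0.6, 0], [0, 0, 0], 0.3], [[0, 0, 0], [0, 0, 0], 0.3]]}}

```text
clock: 12.87
eef_pos: [0.5335, -0.0723, 0.0912]
tool_rot: [-0.018, 1.0, 0.0, 0.0]
ft_force: [0.1, 4.8, 6.1]
grip_width: 0.0554
grasp_force: 65.0
```

Emit:
{"op": "drive_tool", "data": {"increments": [[[0, -0.5, 0], [0, 0, 0], 0.3], [[0, -0.5, 0], [0, 0, 0], 0.3], [[0, -0.5, 0], [0, 0, 0], 0.3], [[0, 0, 0], [0, 0, 0], 0.3]]}}

```text
clock: 13.2
eef_pos: [0.5335, -0.0738, 0.0912]
tool_rot: [-0.019, 1.0, 0.0, 0.0]
ft_force: [0.5, 3.7, 4.5]
grip_width: 0.0551
grasp_force: 65.0
```

Emit:
{"op": "drive_tool", "data": {"increments": [[[0, -0.5, 0], [0, 0, 0], 0.3], [[0.1, -0.5, 0], [0, 0, 0], 0.3], [[0, -0.5, 0], [0, 0, 0], 0.3], [[0, 0, 0], [0, 0, 0], 0.3]]}}

```text
clock: 13.53
eef_pos: [0.5336, -0.0753, 0.0912]
tool_rot: [-0.018, 1.0, 0.0, 0.0]
ft_force: [0.4, 5.2, 5.4]
grip_width: 0.0556
grasp_force: 65.1
```

Emit:
{"op": "drive_tool", "data": {"increments": [[[0, -0.5, 0], [0, 0, 0], 0.3], [[0, -0.5, 0], [0, 0, 0], 0.3], [[0, -0.5, 0], [0, 0, 0], 0.3], [[0, 0, 0], [0, 0, 0], 0.3]]}}

```text
clock: 13.87
eef_pos: [0.5336, -0.0768, 0.0912]
tool_rot: [-0.018, 1.0, 0.0, 0.0]
ft_force: [0.5, 4.3, 6.0]
grip_width: 0.0552
grasp_force: 65.1
```

Emit:
{"op": "drive_tool", "data": {"increments": [[[0.1, -0.5, 0], [0, 0, 0], 0.3], [[0, -0.5, 0], [0, 0, 0], 0.3], [[0, -0.5, 0], [0, 0, 0], 0.3], [[0, 0, 0], [0, 0, 0], 0.3]]}}

```text
clock: 14.2
eef_pos: [0.5336, -0.0783, 0.0912]
tool_rot: [-0.018, 1.0, 0.0, 0.0]
ft_force: [1.0, 4.6, 5.3]
grip_width: 0.0551
grasp_force: 65.1
```

Emit:
{"op": "drive_tool", "data": {"increments": [[[0, -0.5, 0], [0, 0, 0], 0.3], [[0, -0.5, 0], [0, 0, 0], 0.3], [[0, -0.5, 0], [0, 0, 0], 0.3], [[0, 0, 0], [0, 0, 0], 0.3]]}}

```text
clock: 14.53
eef_pos: [0.5337, -0.0798, 0.0912]
tool_rot: [-0.018, 1.0, 0.0, 0.0]
ft_force: [0.1, 4.5, 5.2]
grip_width: 0.0556
grasp_force: 65.1
```

Emit:
{"op": "drive_tool", "data": {"increments": [[[0.1, -0.5, 0], [0, 0, 0], 0.3], [[0, -0.5, 0], [0, 0, 0], 0.3], [[0, -0.5, 0], [0, 0, 0], 0.3], [[0, 0, 0], [0, 0, 0], 0.3]]}}

```text
clock: 14.87
eef_pos: [0.5338, -0.0811, 0.0912]
tool_rot: [-0.019, 1.0, 0.0, 0.0]
ft_force: [-0.1, 5.4, 5.8]
grip_width: 0.0557
grasp_force: 65.2
```

Emit:
{"op": "drive_tool", "data": {"increments": [[[0, -0.5, 0], [0, 0, 0], 0.3], [[0, 0, 0], [0, 0, 0], 0.3]]}}

```text
clock: 15.03
eef_pos: [0.5337, -0.0811, 0.0912]
tool_rot: [-0.019, 1.0, 0.001, 0.0]
ft_force: [0.0, 6.4, 6.3]
grip_width: 0.0551
grasp_force: 65.2
```

Emit:
{"op": "drive_tool", "data": {"increments": [[[0, -0.5, 0], [0, 0, 0], 0.3], [[0, 0, 0], [0, 0, 0], 0.3]]}}

```text
clock: 15.2
eef_pos: [0.5337, -0.0811, 0.0912]
tool_rot: [-0.019, 1.0, 0.001, 0.0]
ft_force: [-0.5, 7.7, 6.0]
grip_width: 0.0554
grasp_force: 65.3
```

Emit:
{"op": "drive_tool", "data": {"increments": [[[0, -0.5, 0], [0, 0, 0], 0.3], [[0, 0, 0], [0, 0, 0], 0.3]]}}

```text
clock: 15.37
eef_pos: [0.5337, -0.0812, 0.0912]
tool_rot: [-0.019, 1.0, 0.002, 0.0]
ft_force: [-0.2, 9.6, 6.2]
grip_width: 0.0548
grasp_force: 65.3
```

Emit:
{"op": "drive_tool", "data": {"increments": [[[0, -0.5, 0.5], [0, 0, 0], 0.3], [[0, -0.4, 0.5], [0, 0, 0], 0.3], [[0, 0, 0], [0, 0, 0], 0.3]]}}

```text
clock: 15.62
eef_pos: [0.5336, -0.0812, 0.0914]
tool_rot: [-0.02, 1.0, 0.003, -0.0]
ft_force: [1.1, 10.4, 2.1]
grip_width: 0.0557
grasp_force: 64.9
```

Emit:
{"op": "drive_tool", "data": {"increments": [[[0, -0.4, 0], [0, 0, 0], 0.3], [[0, 0, 0], [0, 0, 0], 0.3], [[0, 0, 0], [0, 0, 0], 0.3], [[0, 0, 0], [0, 0, 0], 0.3], [[0, 0, 0], [0, 0, 0], 0.3], [[0, 0, 0], [0, 0, 0], 0.3], [[0, 0, 0], [0, 0, 0], 0.3], [[0, 0, 0], [0, 0, 0], 0.3]]}}

```text
clock: 16.28
eef_pos: [0.5336, -0.0812, 0.0914]
tool_rot: [-0.02, 1.0, 0.003, -0.0]
ft_force: [1.7, 11.8, 2.1]
grip_width: 0.0553
grasp_force: 65.0
```

Emit:
{"op": "drive_tool", "data": {"increments": [[[0, 0, 0], [0, 0, 0], 0.3], [[0, 0, 0], [0, 0, 0], 0.3], [[0, 0, 0], [0, 0, 0], 0.3], [[0, 0, 0], [0, 0, 0], 0.3], [[0, 0, 0], [0, 0, 0], 0.3], [[0, 0, 0], [0, 0, 0], 0.3], [[0, 0, 0], [0, 0, 0], 0.3], [[0, 0, 0], [0, 0, 0], 0.3]]}}

```text
clock: 16.95
eef_pos: [0.5336, -0.0812, 0.0914]
tool_rot: [-0.02, 1.0, 0.003, -0.0]
ft_force: [2.1, 12.1, 2.5]
grip_width: 0.0549
grasp_force: 65.0
```

```bash
python3 - <<'E'
from bf import *
from scipy.spatial.transform import Rotation as R
np.set_printoptions(precision=4,suppress=True)
o=get_obs();print(o["clock"],o["eef_pos"],yaw(o["tool_rot"]),R.from_quat(o["tool_rot"]).as_matrix(),o["ft_force"],o["ft_torque"])
E
```

```text
16.95 [ 0.5336 -0.0812  0.0914] 2.2917149887193773 [[-0.9992 -0.04   -0.0005]
 [-0.04    0.9992  0.0058]
 [ 0.0003  0.0058 -1.    ]] [ 2.0754 12.052   2.4576] [ 2.1461 -0.5291  0.4932]
```

Emit:
{"op": "drive_tool", "data": {"increments": [[[0, 0.5, 0], [0, 0, 0], 0.3], [[0, 0.5, 0], [0, 0, 0], 0.3], [[0, 0.5, 0], [0, 0, 0], 0.3], [[0, 0.5, 0], [0, 0, 0], 0.3], [[0, 0.4, 0], [0, 0, 0], 0.3], [[0, 0, 0], [0, 0, 0], 0.3]]}}

```text
clock: 17.45
eef_pos: [0.5337, -0.0812, 0.0913]
tool_rot: [-0.019, 1.0, 0.001, -0.0]
ft_force: [1.4, 5.7, 1.1]
grip_width: 0.0551
grasp_force: 64.8
```

Emit:
{"op": "drive_tool", "data": {"increments": [[[0, 0.5, 0], [0, 0, 0], 0.3], [[0, 0.5, 0], [0, 0, 0], 0.3], [[0, 0.3, 0], [0, 0, 0], 0.3], [[0, 0, 0], [0, 0, 0], 0.3]]}}

```text
clock: 17.78
eef_pos: [0.5333, -0.0811, 0.0915]
tool_rot: [-0.018, 1.0, -0.001, -0.001]
ft_force: [1.7, 1.3, -0.9]
grip_width: 0.0551
grasp_force: 64.6
```

Emit:
{"op": "drive_tool", "data": {"increments": [[[0, 0, 0], [0, 0, 0], 0.75], [[0, 0, 0], [0, 0, 0], 0.8], [[0, 0, 0], [0, 0, 0], 0.85], [[0, 0, 0], [0, 0, 0], 0.85], [[0, 0, 0], [0, 0, 0], 0.85], [[0, 0, 0], [0, 0, 0], 0.85]]}}

```text
clock: 18.28
eef_pos: [0.5336, -0.0804, 0.092]
tool_rot: [-0.018, 1.0, -0.0, -0.0]
ft_force: [-0.0, -0.5, -0.4]
grip_width: 0.0728
grasp_force: 0.0
```

Emit:
{"op": "drive_tool", "data": {"increments": [[[0, 0, 3], [0, 0, 0], 0.85], [[0, 0, 8], [0, 0, 0], 0.85], [[0, 0, 15], [0, 0, 0], 0.85], [[0, 0, 25], [0, 0, 0], 0.85], [[0, 0, 30], [0, 0, 0], 0.85], [[-10, 10, 30], [0, 0, 0], 0.85], [[-20, 25, 20], [0, 0, 0], 0.85], [[-20, 30, 0], [0, 0, 0], 0.85]]}}

```text
clock: 18.95
eef_pos: [0.4866, -0.0158, 0.2287]
tool_rot: [-0.017, 1.0, -0.0, 0.005]
ft_force: [0.9, -0.1, -0.3]
grip_width: 0.0727
grasp_force: 0.0
```

Emit:
{"op": "drive_tool", "data": {"increments": [[[-20, 35, 0], [0, 0, 0], 0.85], [[-20, 35, 0], [0, 0, 0], 0.85], [[-20, 35, 0], [0, 0, 0], 0.85], [[-20, 35, 0], [0, 0, 0], 0.85], [[-15, 30, 0], [0, 0, 0], 0.85], [[-10, 20, 0], [0, 0, 0], 0.85], [[0, 0, 0], [0, 0, 0], 0.85]]}}

```text
clock: 19.53
eef_pos: [0.377, 0.1777, 0.224]
tool_rot: [-0.021, 1.0, 0.001, 0.0]
ft_force: [-0.3, 0.3, -0.1]
grip_width: 0.0727
grasp_force: 0.0
```

```bash
python3 - <<'E'
from bf import *
np.set_printoptions(precision=4,suppress=True)
t=camera("top");s=camera("scene")
a=cv2.resize(t["image"][140:260,370:520],(600,480),interpolation=cv2.INTER_CUBIC)
save(t,"t3.png",(340,140,520,320),4);save(s,"s3.png",(320,160,440,260),6)
for q in("bin","stop","red_jar","lighter","cutters"):
    for k in silhouettes(q,t)[:1]:print(q,k["conf"],k["bbox"])
o=get_obs();print(o["clock"],o["eef_pos"],o["ft_force"])
E
```

```text
bin 0.91 [414.8, 166.7, 464.6, 245.4]
stop 0.86 [460.9, 161.1, 478.5, 186.7]
red_jar 0.59 [379.5, 258.2, 428.4, 306.6]
lighter 0.93 [317.3, 263.6, 361.2, 276.9]
cutters 0.95 [435.4, 253.3, 454.3, 313.3]
19.8833 [0.3793 0.1738 0.2231] [-0.4006  0.0437 -0.5899]
```

View pics/t3.png

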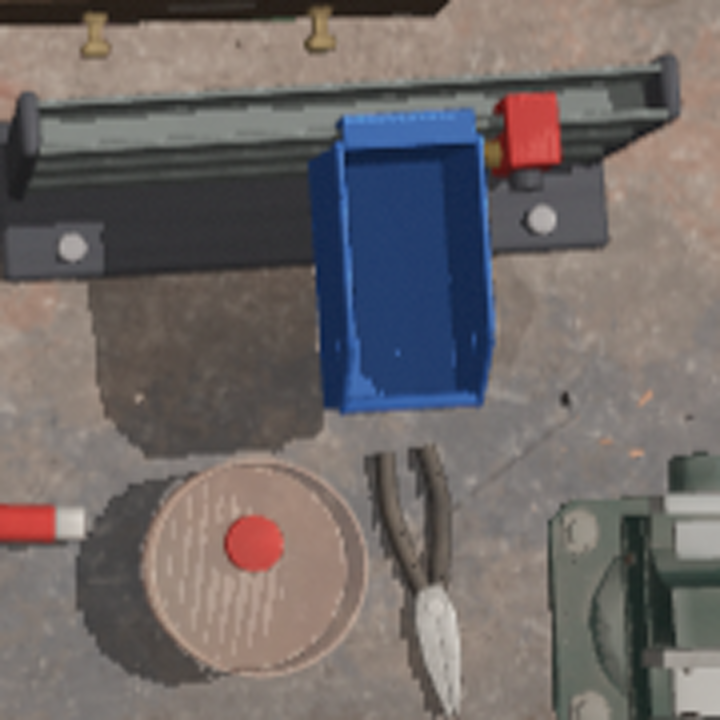

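View pics/s3.png

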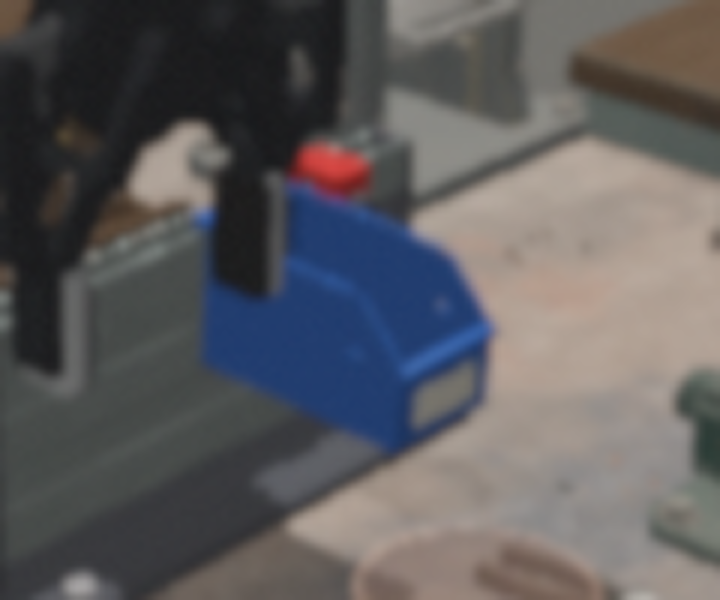

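The picture shows the bin hanging with its lip over the louvre and its side at the brass screw (crop pixel about 486,152). It is parallel to the foot, and the bystanders have not moved.

```bash
python3 -c "
from workcell import job_done;print(job_done())"
```

```text
the job is handed in; nothing more can be done
None
```

The bin hangs square on the top louvre against the brass screw, after a steady push held for about 1.3 s (about 12 N at the wrist, an estimated 10 N on the screw); I let go, the jar, lighter and cutters look unmoved, and the job is handed in at about 20 s.

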